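# Set the spray air with a locking regulator knob

## Task

Set the compressor's air for spraying: pull the regulator's locking knob up, turn it clockwise (seen from above) until the gauge's black needle stands at the red set hand, give or take a few degrees, then push the knob fully home so that it locks there. The locking teeth are hidden under the knob: if it stops short, turn it a little until it drops in. Leave the other things on the bench where they are.

Things in the scene. Friction and masses are not known exactly. Their poses are not given: they have to be found in the camera images.
- knob_grip (a point): Centre of the regulator's knob: a ribbed black upright cylinder, 50 mm in diameter, 48 mm tall, on the aluminium regulator at the end of the blue tank. On the knob's vertical axis, 24 mm below its top, 24 mm above its underside; rises and turns with it. Locked in, the knob's top is 243 mm above the bench. Within 140 mm nothing else is higher than 195 mm. Bolted down. Turning takes about 0.1 N m.
- knob_pull (a joint): How far the knob is pulled up, m: 0 = fully home, locked; 0.010 = fully up. Moving it takes 5 N or more either way; it stays where it is left. Below about 0.0055 hidden splines lock its turning. A notch that lets it back in comes every 20 to 30 degrees of turn, with about 4 degrees of play either way; elsewhere it stops at about 0.0055 on the teeth. When up, it shows an orange band.
- gauge_center (a point): Needle pivot at the centre of the round 80 mm pressure gauge: white dial, steel case, 80 mm beside the knob axis, all below 170 mm. The dial faces away from the knob, tilted back 45 degrees. z points out of the dial, x to the bottom of the dial, y to its right as seen from the front. Pressure grows clockwise.
- needle_tip (a point): Tip of the black needle, on the dial 30 mm from gauge_center. It moves 0.2 rad clockwise for each 1 rad that the knob turns clockwise seen from above. The direction from gauge_center to this tip is the needle's reading.
- set_hand_tip (a point): Tip of the broad red set hand, which marks the wanted pressure, on the dial 30 mm from gauge_center. It stays put. At the start it stands 0.5 to 1.1 rad clockwise of the needle.
- can_full: Bystander, to be left alone: the blue drink can standing beside the regulator, 122 mm tall. Origin on its underside.
- can_cup: Bystander, to be left alone: an open cut-down blue can, 78 mm tall. Origin on its underside.
- paint_jar: Bystander, to be left alone: a yellow paint jar, 62 mm tall. Origin on its underside.
- thinner: Bystander, to be left alone: a bottle of thinner, 115 mm tall. Origin on its underside.
- tape_roll: Bystander, to be left alone: a roll of yellow tape lying flat, 104 mm wide. Origin on its underside.
- snips: Bystander, to be left alone: red-handled tin snips lying on the bench, 210 mm long. Origin on its underside.

How it is judged:
By the outcome, as a careful person would: the job done as asked, in the order asked, and still so for the second after the job is handed in, with the robot touching nothing.
It also fails if it takes over 72 s, if anything falls off the work surface, if the arm or the gripper's body presses on something with over 40 N, if the wrist force passes 120 N, or if a joint passes its speed limit or range.

## Robot

A 7-joint arm with a two-finger parallel gripper is mounted at the origin on the work surface. World frame = base frame: x ahead of the robot, y to its left, z up, the work surface at z = 0. Lengths are in mm, angles in rad, forces in N, time in s.
With the tool pointing down it reaches from about 425 to 950 mm from the base axis. Payload 4.7 kg.
Tool frame: the origin (TCP) lies midway between the tips of the shut fingers; the grasp point (between the pads) lies 19 mm behind it; z points along the fingers, y is the line along which they close (so a half turn about z gives the same grasp; the last joint's range is limited). The gripper opens to 87 mm and grips with 3 to 60 N. Pads are 19 mm wide; open, the fingers measure 117 mm over their backs; the gripper's body (75 mm by 190 mm) begins 51 mm behind the grasp point.
Start: joints at [-1.241, 0.469, -0.049, 1.532, 0.024, 1.141, -0.082], TCP at [236.988, 632.049, 222.573] pointing down, gripper open.
Joint ranges: [-2.59, 2.59], [-0.33, 1.99], [-1.39, 1.29], [0.1, 2.45], [-1.04, 4.18], [0.21, 1.99], [-2.66, 2.66]. Speed limits (rad/s): [2.57, 2.57, 3.14, 3.14, 3.14, 3.14, 3.14].

## Interface

Orientations are given as [roll, pitch, yaw] about the fixed x, y, z axes, in that order (R = Rz(yaw) Ry(pitch) Rx(roll)).
In Python, from cell import ctrl, eyes gives the robot as it stands.
- The arm moves only by the shell command python3 -m pendant 'ROWS' [FORCE]. ROWS is JSON, a list of rows, each an object with "gripper": the finger opening in m, from 0 to 0.087; "linear": the shift along the tool's x, y, z in m, a list of three; "turn": the turn, a rotation vector about the tool's x, y, z in degrees, a list of three. In form: [{"gripper": gripper, "linear": [dx, dy, dz], "turn": [wx, wy, wz]}, ...]. A call has 1 to 20 rows; each row is the pose to reach, as a shift and turn from the pose commanded when the call began, along the tool's axes at that moment; what a row does not reach only later rows make up. A row lasts 1/12 s, in which the tool goes at most 41.7 mm and 7.16 degrees, less where a joint would pass 70% of its speed; a pose out of reach is approached as far as the arm can. A call with a gripper value outside its range is refused whole. The fingers move at their own pace and stop on an object; FORCE is the grip in N (left out, the last holds). Time passes only in rows, so rows that repeat a pose let the fingers close. It gives the time, the measured TCP pose, the force, the opening and the grip force at its end, in the units of the state.
- ctrl.sense(): the state, without advancing time (a new reading comes with each control period).
- eyes.camera(name): name is "scene" or "top" or "wrist"; returns the picture (420x560x3 uint8, blue, green, red); there is no depth.
- eyes.camera_model(name): a dict with "K" (3x3 intrinsics, pixels), "R" (3x3) and "t" (3): a world point X has camera coordinates R X + t. Camera axes: x right, y down, z forward; pixel columns grow to the right and rows downward; lengths in mm; the calibration is good to about 2 mm. A picture is of the moment at which its call begins: read the wrist's pose just before it. camera_model takes no time and is no camera call; for the wrist camera it gives the pose at the moment of the call.
- ctrl.sign_off(): hands the job in; it is judged then, once.
The state is a dict: "time_s": time; "qpos": joint angles; "qvel": joint speeds; "tau": joint torques, N m; "tool_pos": TCP position; "ee_rot": TCP orientation; "contact_force": force on the tool from outside, world axes, zero at the start; "moment": the same for the moment, N m; "finger_gap": opening from 0.0 (shut) to 1.0 (fully open); "gripper_force": force on a finger pad.
Only numpy, scipy, OpenCV 4.12 (cv2) and the standard library are available. Lean on these libraries where they do the work, as an engineer would, in place of code of your own. Each camera call takes 0.05 s, during which the arm holds its last target. There are 200 camera calls.

## Working session

There is one attempt and no reset: what is moved stays moved. The work goes in short steps, Python scripts to look and compute and a shell command to move; the robot and the scene stay as the last step left them, time stands still between calls to the robot, and variables do not carry over. Pictures are saved under pics/ and viewed, at most 10 in all, crops included, and the job is handed in when it is done.

```bash
mkdir -p pics; ls; cat > h.py <<'E'
import numpy as np, cv2
from cell import ctrl, eyes
def snap(n,name):
    im=eyes.camera(n); cv2.imwrite(f'pics/{name}.png',im); return im
def ray(m,u,v):
    K,R,t=[np.array(m[k],float) for k in('K','R','t')]
    d=R.T@np.linalg.inv(K)@[u,v,1]; return -R.T@t, d/np.linalg.norm(d)
def onz(m,u,v,z):
    c,d=ray(m,u,v); return c+d*(z-c[2])/d[2]
def proj(m,X):
    K,R,t=[np.array(m[k],float) for k in('K','R','t')]
    p=K@(R@np.array(X,float)+t.ravel()); return p[:2]/p[2]
E
python3 - <<'E'
from h import *
np.set_printoptions(precision=1,suppress=True)
a=snap('scene','scene0');b=snap('top','top0')
for n in('scene','top'):
    m=eyes.camera_model(n);c,d=ray(m,280,210);print(n,c,d,m['K'][0][0])
cv2.imwrite('pics/both0.png',cv2.resize(np.hstack([a,b]),(800,300)))
s=ctrl.sense();print({k:np.round(s[k],3) for k in('time_s','tool_pos','ee_rot','contact_force','finger_gap')})
E
```

```text
pics
scene [1094.4 -282.2 1003.1] [-0.5  0.2 -0.8] 480.54947932233654
top [ 387.7  -64.2 1261.6] [ 0.1 -0.  -1. ] 445.1306652966241
{'time_s': np.float64(0.1), 'tool_pos': array([236.8, 631.5, 221.6]), 'ee_rot': array([-3.1,  0. ,  2.8]), 'contact_force': array([-0.4,  0.1,  0.7]), 'finger_gap': np.float64(0.997)}
```

View pics/scene0.png

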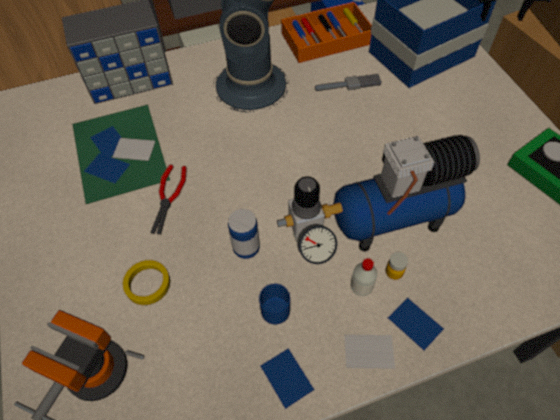

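View pics/top0.png

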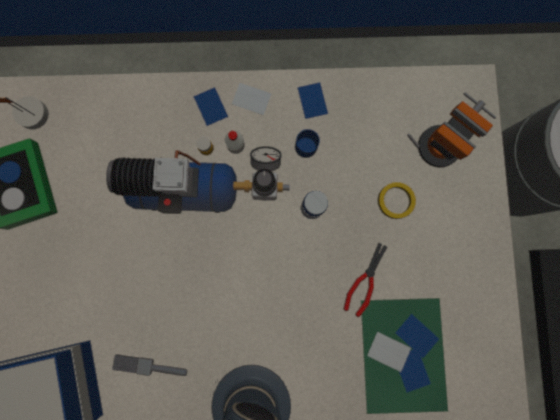

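The scene view shows the knob's top near (306,183) and the gauge at (318,244), with the full can at (244,233). In the top view the knob is near (264,182) and the gauge at (266,157). Next I'll triangulate and take enlarged crops.

```bash
python3 - <<'E'
from h import *
np.set_printoptions(precision=1,suppress=True)
a=cv2.imread('pics/scene0.png');b=cv2.imread('pics/top0.png')
ms,mt=eyes.camera_model('scene'),eyes.camera_model('top')
print('knob scene',onz(ms,306,183,243),'top',onz(mt,264,182,243))
print('gauge scene',onz(ms,318,244,130),'top',onz(mt,266,157,130))
print('can scene',onz(ms,243,216,122),'top',onz(mt,315,200,122))
A=cv2.resize(a[160:280,225:365],None,fx=4,fy=4,interpolation=cv2.INTER_CUBIC)[:,:400]
A=cv2.resize(a[165:275,270:350],None,fx=5,fy=5,interpolation=cv2.INTER_CUBIC)
B=cv2.resize(b[135:245,225:305],None,fx=5,fy=5,interpolation=cv2.INTER_CUBIC)
cv2.imwrite('pics/crop1.png',np.hstack([A,B]))
E
```

```text
knob scene [574.7 -54.3 243. ] top [567.3 -55.4 243. ]
gauge scene [653.1 -55.4 130. ] top [652.9 -61.4 130. ]
can scene [ 526.7 -179.7  122. ] top [ 537.7 -184.8  122. ]
```

View pics/crop1.png

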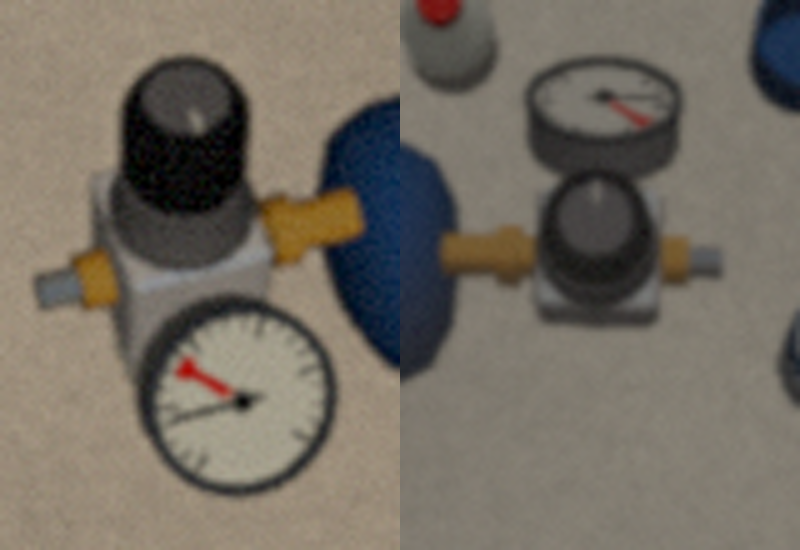

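```bash
cat >> h.py <<'E'
def tri(*mv):
    A=np.zeros((3,3));b=np.zeros(3)
    for m,u,v in mv:
        c,d=ray(m,u,v);P=np.eye(3)-np.outer(d,d);A+=P;b+=P@c
    return np.linalg.solve(A,b)
def dial(m,g,o,u,v):
    "angle on dial (clockwise from bottom, deg) and radius; g centre, o horizontal outward unit dir"
    z=np.array([o[0],o[1],1])/2**.5; x=np.array([o[0],o[1],-1])/2**.5; y=np.cross(z,x)
    c,d=ray(m,u,v); p=c+d*((g-c)@z)/(d@z)-g
    return np.degrees(np.arctan2(-(p@y),p@x))%360, np.hypot(p@x,p@y)
E
python3 - <<'E'
from h import *
np.set_printoptions(precision=1,suppress=True)
ms,mt=eyes.camera_model('scene'),eyes.camera_model('top')
print('knob',onz(ms,306.6,185,243),onz(mt,264.4,178,243))
k=tri((ms,306.6,185),(mt,264.4,178));g=tri((ms,318.6,245.2),(mt,265.8,154.4));print(k,g,np.linalg.norm((g-k)[:2]))
o=(g-k)[:2];o/=np.linalg.norm(o);print(o)
for n,u,v in(('needle',303,249.4),('set',306,238.6)):print(n,dial(ms,g,o,u,v))
s=ctrl.sense();print(s['tool_pos'],s['ee_rot'])
from scipy.spatial.transform import Rotation as Ro
R=Ro.from_euler('xyz',s['ee_rot']).as_matrix();print(R)
print('shift to 100 above, tool frame', R.T@(np.array([k[0],k[1],400])-s['tool_pos']))
m=eyes.camera_model('wrist');c,d=ray(m,280,210);print('wcam in tool',R.T@(c-s['tool_pos']),R.T@d,m['K'][0][0])
E
```

```text
knob [579.6 -55.  243. ] [576.7 -56.6 243. ]
[577.6 -55.4 240.4] [658.9 -59.1 136.7] 81.45129082060278
[ 1. -0.]
needle (np.float64(90.1795687213768), np.float64(31.709839645473277))
set (np.float64(134.87267896995405), np.float64(29.092443050831715))
[236.8 631.5 221.6] [-3.1  0.   2.8]
[[-0.9  0.4 -0. ]
 [ 0.4  0.9 -0. ]
 [-0.  -0.  -1. ]]
shift to 100 above, tool frame [-560.2 -523.9 -177.5]
wcam in tool [  69.2    1.  -162. ] [-0.2  0.   1. ] 309.16941869989506
```

Knob at about (578,-56) with its top at z≈240, against 243 given. The gauge is 81 mm from it (80 given). The needle reads ≈90° and the set hand ≈135°, so the knob needs about 225° clockwise. I'll move above the knob with the wrist wound back.

```bash
L='x'; python3 -m pendant '[{"gripper":0.087,"linear":[0,0,-0.178],"turn":[0,0,0]},{"gripper":0.087,"linear":[0,0,-0.178],"turn":[0,0,0]},{"gripper":0.087,"linear":[0,0,-0.178],"turn":[0,0,0]},{"gripper":0.087,"linear":[0,0,-0.178],"turn":[0,0,0]},{"gripper":0.087,"linear":[0,0,-0.178],"turn":[0,0,0]},{"gripper":0.087,"linear":[-0.56,-0.524,-0.178],"turn":[0,0,-60]},{"gripper":0.087,"linear":[-0.56,-0.524,-0.178],"turn":[0,0,-60]},{"gripper":0.087,"linear":[-0.56,-0.524,-0.178],"turn":[0,0,-60]},{"gripper":0.087,"linear":[-0.56,-0.524,-0.178],"turn":[0,0,-60]},{"gripper":0.087,"linear":[-0.56,-0.524,-0.178],"turn":[0,0,-60]},{"gripper":0.087,"linear":[-0.56,-0.524,-0.178],"turn":[0,0,-60]},{"gripper":0.087,"linear":[-0.56,-0.524,-0.178],"turn":[0,0,-60]},{"gripper":0.087,"linear":[-0.56,-0.524,-0.178],"turn":[0,0,-60]},{"gripper":0.087,"linear":[-0.56,-0.524,-0.178],"turn":[0,0,-60]},{"gripper":0.087,"linear":[-0.56,-0.524,-0.178],"turn":[0,0,-60]},{"gripper":0.087,"linear":[-0.56,-0.524,-0.178],"turn":[0,0,-60]},{"gripper":0.087,"linear":[-0.56,-0.524,-0.178],"turn":[0,0,-60]},{"gripper":0.087,"linear":[-0.56,-0.524,-0.178],"turn":[0,0,-60]},{"gripper":0.087,"linear":[-0.56,-0.524,-0.178],"turn":[0,0,-60]},{"gripper":0.087,"linear":[-0.56,-0.524,-0.178],"turn":[0,0,-60]}]'
cat >> h.py <<'E'
from scipy.spatial.transform import Rotation as Ro
def st():
    s=ctrl.sense();R=Ro.from_euler('xyz',s['ee_rot']).as_matrix()
    print('t',round(s['time_s'],2),'pos',np.round(s['tool_pos'],1),'head',np.round(np.degrees(np.arctan2(R[1,0],R[0,0]))%360,1),'zaxis',np.round(R[:,2],3),'q7',np.round(s['qpos'][6],2),'F',np.round(s['contact_force'],1),'gap',round(s['finger_gap']*87,1),'gf',np.round(s['gripper_force'],1))
    return s,R
def to(X):
    s,R=st();print('tool shift',np.round(R.T@(np.array(X)-s['tool_pos']),1))
E
python3 - <<'E'
from h import *
to([578,-56,320])
E
```

```text
time_s: 1.77
tool_pos: [509.6, 80.2, 400.3]
ee_rot: [3.141, 0.0, -2.453]
contact_force: [0.1, 1.2, 0.5]
finger_gap: 1.002
gripper_force: 0.0
t 1.77 pos [509.6  80.2 400.3] head 219.4 zaxis [-0.  0. -1.] q7 2.05 F [0.1 1.2 0.5] gap 87.1 gf 0.0
tool shift [  33.7 -148.6   80.3]
```

```bash
python3 -m pendant '[{"gripper":0.087,"linear":[0.034,-0.149,0.08],"turn":[0,0,0]},{"gripper":0.087,"linear":[0.034,-0.149,0.08],"turn":[0,0,0]},{"gripper":0.087,"linear":[0.034,-0.149,0.08],"turn":[0,0,0]},{"gripper":0.087,"linear":[0.034,-0.149,0.08],"turn":[0,0,0]},{"gripper":0.087,"linear":[0.034,-0.149,0.08],"turn":[0,0,0]},{"gripper":0.087,"linear":[0.034,-0.149,0.08],"turn":[0,0,0]},{"gripper":0.087,"linear":[0.034,-0.149,0.08],"turn":[0,0,0]}]' >/dev/null
python3 - <<'E'
from h import *
to([578,-56,320])
m=eyes.camera_model('wrist');snap('wrist','w1');print(proj(m,[578,-56,243]),proj(m,[658.9,-59,136]))
E
```

```text
t 2.35 pos [577.6 -53.7 320.1] head 219.4 zaxis [-0.001  0.001 -1.   ] q7 2.37 F [0.6 0.1 0.1] gap 86.8 gf 0.0
tool shift [ 1.2 -2.   0.1]
[276.7495841  217.36876665] [232.2819887  242.01692588]
```

View pics/w1.png

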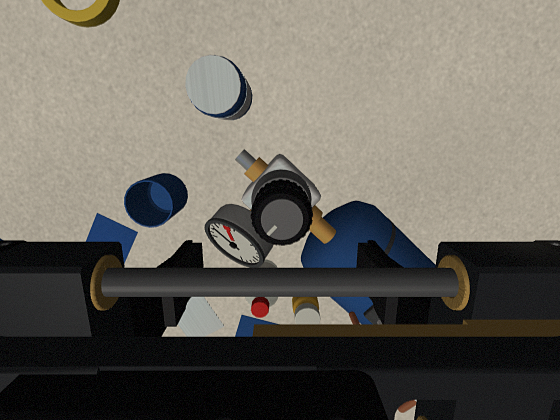

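The wrist view shows the knob's top centred near (284,219), clear between the fingers. The gauge is at (235,243).

```bash
python3 - <<'E'
from h import *
m=eyes.camera_model('wrist');print(onz(m,284,219,243),onz(m,284,217,243), onz(m,235,243,136))
to([576,-59,205])
E
```

```text
[575.81262833 -49.47639725 243.        ] [574.52399369 -50.54946129 243.        ] [658.62481895 -54.43601235 136.        ]
t 2.4 pos [577.8 -52.7 320.9] head 219.6 zaxis [ 0.     0.001 -1.   ] q7 2.37 F [ 0.4  0.9 -0.3] gap 87.3 gf 0.0
tool shift [  5.5  -3.8 115.8]
```

```bash
python3 -m pendant '[{"gripper":0.087,"linear":[0,0,0.116],"turn":[0,0,0]},{"gripper":0.087,"linear":[0,0,0.116],"turn":[0,0,0]},{"gripper":0.087,"linear":[0,0,0.116],"turn":[0,0,0]},{"gripper":0.087,"linear":[0,0,0.116],"turn":[0,0,0]},{"gripper":0.048,"linear":[0,0,0.116],"turn":[0,0,0]},{"gripper":0.045,"linear":[0,0,0.116],"turn":[0,0,0]},{"gripper":0.045,"linear":[0,0,0.116],"turn":[0,0,0]},{"gripper":0.045,"linear":[0,0,0.116],"turn":[0,0,0]},{"gripper":0.045,"linear":[0,0,0.116],"turn":[0,0,0]},{"gripper":0.045,"linear":[0,0,0.116],"turn":[0,0,0]}]' 10
python3 -c "
from h import *
s,R=st();print(R.T@s['contact_force'])"
```

```text
time_s: 3.23
tool_pos: [578.4, -54.4, 205.7]
ee_rot: [-3.141, 0.002, -2.453]
contact_force: [0.5, 0.2, -0.8]
finger_gap: 0.627
gripper_force: 0.2
t 3.23 pos [578.4 -54.4 205.7] head 219.4 zaxis [ 0.002  0.    -1.   ] q7 2.4 F [ 0.5  0.2 -0.8] gap 54.6 gf 0.2
[-0.53513692 -0.17852496  0.76116275]
```

Fingers are still closing, so keep closing.

```bash
python3 -m pendant '[{"gripper":0.04,"linear":[0,0,0],"turn":[0,0,0]},{"gripper":0.04,"linear":[0,0,0],"turn":[0,0,0]},{"gripper":0.04,"linear":[0,0,0],"turn":[0,0,0]},{"gripper":0.04,"linear":[0,0,0],"turn":[0,0,0]},{"gripper":0.04,"linear":[0,0,0],"turn":[0,0,0]}]' 10
python3 -c "
from h import *
s,R=st();print(R.T@s['contact_force'])"
```

```text
time_s: 3.65
tool_pos: [576.8, -52.5, 205.3]
ee_rot: [3.138, 0.0, -2.452]
contact_force: [-4.9, 3.3, 6.3]
finger_gap: 0.568
gripper_force: 10.0
t 3.65 pos [576.8 -52.5 205.3] head 219.5 zaxis [-0.002  0.003 -1.   ] q7 2.4 F [-4.9  3.3  6.3] gap 49.4 gf 10.0
[ 1.66003651  5.64015056 -6.27406899]
```

```bash
python3 -m pendant '[{"gripper":0.03,"linear":[0,0.002,0],"turn":[0,0,0]},{"gripper":0.03,"linear":[0,0.002,0],"turn":[0,0,0]},{"gripper":0.03,"linear":[0,0.002,0],"turn":[0,0,0]},{"gripper":0.03,"linear":[0,0.002,-0.003],"turn":[0,0,0]},{"gripper":0.03,"linear":[0,0.002,-0.006],"turn":[0,0,0]},{"gripper":0.03,"linear":[0,0.002,-0.009],"turn":[0,0,0]},{"gripper":0.03,"linear":[0,0.002,-0.012],"turn":[0,0,0]},{"gripper":0.03,"linear":[0,0.002,-0.012],"turn":[0,0,0]},{"gripper":0.03,"linear":[0,0.002,-0.012],"turn":[0,0,0]}]' 40
python3 -c "
from h import *
s,R=st();print(R.T@s['contact_force'])
m=eyes.camera_model('scene');a=snap('scene','s2');cv2.imwrite('pics/s2c.png',cv2.resize(a[150:280,255:355],None,fx=4,fy=4,interpolation=cv2.INTER_CUBIC))"
```

```text
time_s: 4.4
tool_pos: [576.5, -52.5, 215.7]
ee_rot: [3.141, -0.0, -2.453]
contact_force: [5.1, 2.2, -12.1]
finger_gap: 0.561
gripper_force: 40.0
t 4.4 pos [576.5 -52.5 215.7] head 219.5 zaxis [-0.  0. -1.] q7 2.4 F [  5.1   2.2 -12.1] gap 48.8 gf 40.0
[-5.32899502 -1.51974979 12.08579241]
```

Up about 10 mm. Turning clockwise now (+z of the tool).

```bash
python3 -m pendant '[{"gripper":0.03,"linear":[-0.001,0,0],"turn":[0,0,5]},{"gripper":0.03,"linear":[-0.001,0,0],"turn":[0,0,10]},{"gripper":0.03,"linear":[-0.001,0,0],"turn":[0,0,15]},{"gripper":0.03,"linear":[-0.001,0,0],"turn":[0,0,20]},{"gripper":0.03,"linear":[-0.001,0,0],"turn":[0,0,25]},{"gripper":0.03,"linear":[-0.001,0,0],"turn":[0,0,30]},{"gripper":0.03,"linear":[-0.001,0,0],"turn":[0,0,35]},{"gripper":0.03,"linear":[-0.001,0,0],"turn":[0,0,40]},{"gripper":0.03,"linear":[-0.001,0,0],"turn":[0,0,45]},{"gripper":0.03,"linear":[-0.001,0,0],"turn":[0,0,50]},{"gripper":0.03,"linear":[-0.001,0,0],"turn":[0,0,55]},{"gripper":0.03,"linear":[-0.001,0,0],"turn":[0,0,60]},{"gripper":0.03,"linear":[-0.001,0,0],"turn":[0,0,60]}]'
python3 -c "
from h import *
s,R=st();print(R.T@s['contact_force'],s['moment'])
m=eyes.camera_model('scene');a=snap('scene','s3');b=cv2.imread('pics/s2.png')
f=lambda a:cv2.resize(a[165:275,270:350],None,fx=5,fy=5,interpolation=cv2.INTER_CUBIC)
cv2.imwrite('pics/s3c.png',np.hstack([f(b),f(a)]))"
```

```text
time_s: 5.53
tool_pos: [576.8, -53.3, 215.7]
ee_rot: [-3.139, -0.0, 2.78]
contact_force: [3.9, -1.9, -13.2]
finger_gap: 0.56
gripper_force: 40.0
t 5.53 pos [576.8 -53.3 215.7] head 159.3 zaxis [-0.001 -0.002 -1.   ] q7 1.43 F [  3.9  -1.9 -13.2] gap 48.8 gf 40.0
[-4.34630886 -0.37731806 13.24064947] [-0.31873555 -1.06594282 -0.04587032]
```

View pics/s3c.png

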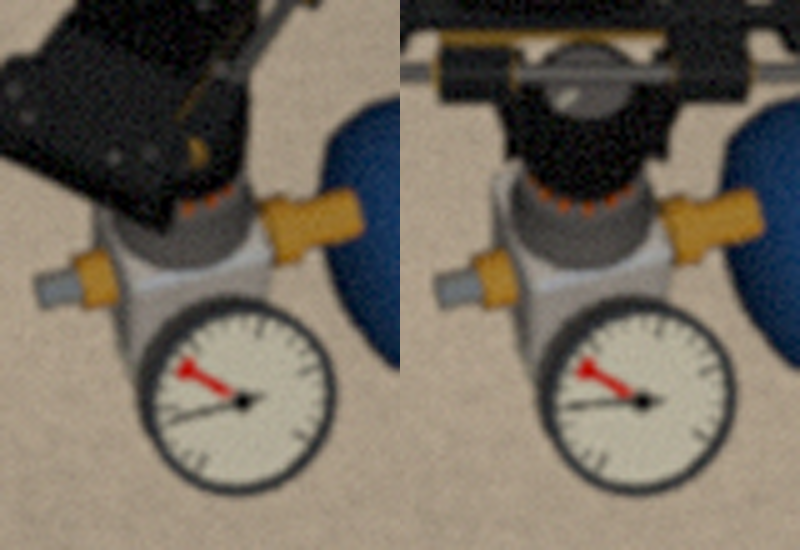

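The orange band shows and the needle has moved about 12°, with the set hand still ~33° ahead. I'll turn another 140°, then look closely.

```bash
python3 -m pendant '[{"gripper":0.03,"linear":[0,0,0],"turn":[0,0,7]},{"gripper":0.03,"linear":[0,0,0],"turn":[0,0,14]},{"gripper":0.03,"linear":[0,0,0],"turn":[0,0,21]},{"gripper":0.03,"linear":[0,0,0],"turn":[0,0,28]},{"gripper":0.03,"linear":[0,0,0],"turn":[0,0,35]},{"gripper":0.03,"linear":[0,0,0],"turn":[0,0,42]},{"gripper":0.03,"linear":[0,0,0],"turn":[0,0,49]},{"gripper":0.03,"linear":[0,0,0],"turn":[0,0,56]},{"gripper":0.03,"linear":[0,0,0],"turn":[0,0,63]},{"gripper":0.03,"linear":[0,0,0],"turn":[0,0,70]},{"gripper":0.03,"linear":[0,0,0],"turn":[0,0,77]},{"gripper":0.03,"linear":[0,0,0],"turn":[0,0,84]},{"gripper":0.03,"linear":[0,0,0],"turn":[0,0,91]},{"gripper":0.03,"linear":[0,0,0],"turn":[0,0,98]},{"gripper":0.03,"linear":[0,0,0],"turn":[0,0,105]},{"gripper":0.03,"linear":[0,0,0],"turn":[0,0,112]},{"gripper":0.03,"linear":[0,0,0],"turn":[0,0,119]},{"gripper":0.03,"linear":[0,0,0],"turn":[0,0,126]},{"gripper":0.03,"linear":[0,0,0],"turn":[0,0,133]},{"gripper":0.03,"linear":[0,0,0],"turn":[0,0,140]}]' >/dev/null
python3 -c "
from h import *
s,R=st();print(R.T@s['contact_force'],s['moment'])
mw=eyes.camera_model('wrist');w=snap('wrist','w4');a=snap('scene','s4')
p=proj(mw,[658.8,-56,136]);print(p);x,y=[int(v) for v in p]
x0,y0=max(0,x-60),max(0,y-75);print(x0,y0)
A=cv2.resize(a[220:270,295:345],(400,400),interpolation=cv2.INTER_CUBIC)
B=cv2.resize(w[y0:y0+100,x0:x0+100],(400,400),interpolation=cv2.INTER_CUBIC);print(B.shape)
cv2.imwrite('pics/c4.png',np.hstack([A,B]))"
```

```text
t 7.25 pos [575.  -53.5 215.7] head 19.2 zaxis [-0.005 -0.001 -1.   ] q7 -0.69 F [ -0.1  -4.6 -12.5] gap 48.4 gf 40.0
[-1.58234411  4.34708978 12.5402009 ] [-1.0166014   0.18269343  0.09176668]
[320.21471479 119.46934029]
260 44
(400, 400, 3)
```

View pics/c4.png

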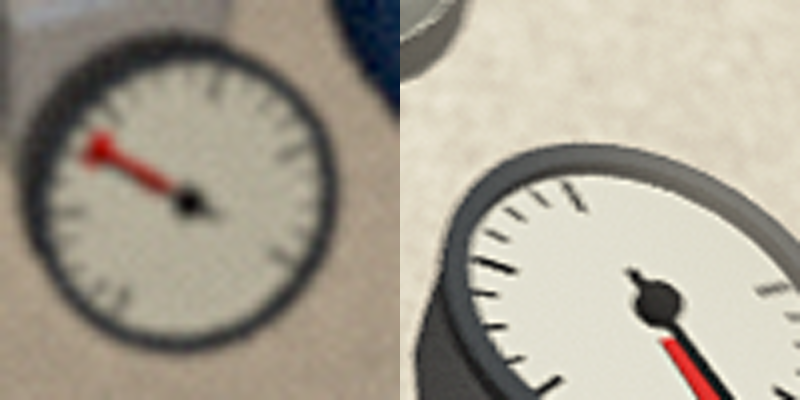

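In both views the needle is nearly on the red hand. I need the whole dial from the wrist camera to measure, so here is a wider crop plus the needle and red hand directions by mask.

```bash
cat >> h.py <<'E'
def reading(m,w,g,o):
    "rectify the dial by its plane homography: bottom down, 10 px/mm"
    z=np.array([o[0],o[1],1])/2**.5; x=np.array([o[0],o[1],-1])/2**.5; y=np.cross(z,x)
    q=np.float32([[-40,-40],[40,-40],[40,40],[-40,40]])
    src=np.float32([proj(m,g+a*y+b*x) for a,b in q])
    H=cv2.getPerspectiveTransform(src,(q+40)*6)
    return cv2.warpPerspective(w,H,(480,480),flags=cv2.INTER_CUBIC)
E
python3 -c "
from h import *
mw=eyes.camera_model('wrist');w=cv2.imread('pics/w4.png')
c=onz(mw,260+257/4,44+303/4,136.5);print(c)
r=reading(mw,w,c,[1,0]);cv2.imwrite('pics/r4.png',np.hstack([r,cv2.resize(w[50:210,240:350],(320,480))]))"
```

```text
[659.62885463 -58.48856471 136.5       ]
```

View pics/r4.png

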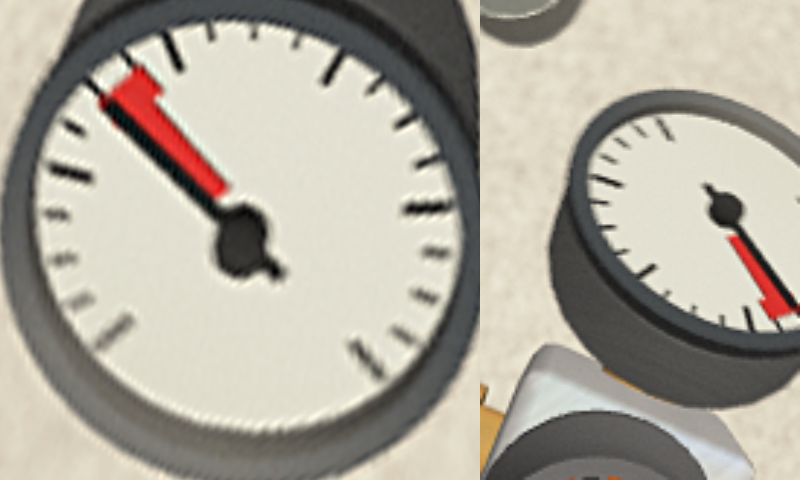

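Rectified view: red direction ≈38° left of the top, needle ≈45°, so the needle is some 5–7° short. That's about 30° of knob.

```bash
python3 -m pendant '[{"gripper":0.03,"linear":[0,0,0],"turn":[0,0,6]},{"gripper":0.03,"linear":[0,0,0],"turn":[0,0,12]},{"gripper":0.03,"linear":[0,0,0],"turn":[0,0,18]},{"gripper":0.03,"linear":[0,0,0],"turn":[0,0,24]},{"gripper":0.03,"linear":[0,0,0],"turn":[0,0,28]},{"gripper":0.03,"linear":[0,0,0],"turn":[0,0,28]}]' >/dev/null
python3 -c "
from h import *
s,R=st()
mw=eyes.camera_model('wrist');w=snap('wrist','w5')
g=np.array([659.3,-57,136.5])
r=reading(mw,w,g,[1,0]);cv2.imwrite('pics/r5.png',r)
b,gg,rr=[r[...,i].astype(int) for i in range(3)]
red=((rr>120)&(gg<90)).astype(np.uint8)
blk=((r.max(2)<75)).astype(np.uint8)
Y,X=np.mgrid[:480,:480]
for n,mk in(('red',red),('blk',blk)):
    mk=mk*(np.hypot(X-240,Y-240)<170)
    k,l,st_,_=cv2.connectedComponentsWithStats(mk);i=1+np.argmax(st_[1:,4])
    ys,xs=np.where(l==i);vx,vy,x,y=cv2.fitLine(np.float32(np.c_[xs,ys]),cv2.DIST_L2,0,.01,.01).ravel()
    print(n,len(xs),'deg left of top',np.degrees(np.arctan2(-vx,-vy))%180,'mid',x,y)
"
```

```text
t 7.85 pos [575.  -53.  215.7] head 351.6 zaxis [-0.005  0.    -1.   ] q7 -1.11 F [ -3.7  -3.4 -11.4] gap 48.7 gf 40.0
red 1442 deg left of top 40.081024 mid 180.50208 149.9473
blk 5317 deg left of top 38.959335 mid 217.34512 217.29678
```

View pics/r5.png

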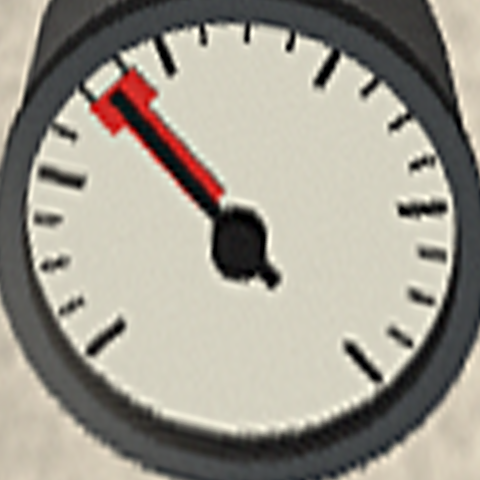

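The needle now lies over the red hand, within about 2°. Pushing the knob down.

```bash
python3 -m pendant '[{"gripper":0.03,"linear":[0,0,0.004],"turn":[0,0,0]},{"gripper":0.03,"linear":[0,0,0.008],"turn":[0,0,0]},{"gripper":0.03,"linear":[0,0,0.012],"turn":[0,0,0]},{"gripper":0.03,"linear":[0,0,0.014],"turn":[0,0,0]},{"gripper":0.03,"linear":[0,0,0.016],"turn":[0,0,0]},{"gripper":0.03,"linear":[0,0,0.016],"turn":[0,0,0]}]' >/dev/null
python3 -c "
from h import *
s,R=st();print(s['moment'])"
```

```text
t 8.4 pos [575.2 -53.1 205. ] head 351.7 zaxis [-0.004  0.005 -1.   ] q7 -1.1 F [-16.6   1.5  24.2] gap 48.5 gf 40.0
[ 0.36876388  3.76388312 -0.22478796]
```

Down 10.7 mm, which looks fully home. Unload, open, rise and verify.

```bash
python3 -m pendant '[{"gripper":0.03,"linear":[0,0,-0.002],"turn":[0,0,0]},{"gripper":0.03,"linear":[0,0,-0.004],"turn":[0,0,0]},{"gripper":0.03,"linear":[0,0,-0.0045],"turn":[0,0,0]},{"gripper":0.03,"linear":[0,0,-0.0045],"turn":[0,0,0]},{"gripper":0.06,"linear":[0,0,-0.0045],"turn":[0,0,0]},{"gripper":0.087,"linear":[0,0,-0.0045],"turn":[0,0,0]},{"gripper":0.087,"linear":[0,0,-0.0045],"turn":[0,0,0]},{"gripper":0.087,"linear":[0,0,-0.0045],"turn":[0,0,0]},{"gripper":0.087,"linear":[0,0,-0.0045],"turn":[0,0,0]},{"gripper":0.087,"linear":[0,0,-0.0045],"turn":[0,0,0]}]' | head -4
python3 -c "
from h import *
st()"
python3 -m pendant '[{"gripper":0.087,"linear":[0,0,-0.04],"turn":[0,0,0]},{"gripper":0.087,"linear":[0,0,-0.08],"turn":[0,0,0]},{"gripper":0.087,"linear":[-0.02,0,-0.12],"turn":[0,0,0]},{"gripper":0.087,"linear":[-0.05,0,-0.14],"turn":[0,0,0]},{"gripper":0.087,"linear":[-0.08,0,-0.14],"turn":[0,0,0]},{"gripper":0.087,"linear":[-0.1,0,-0.14],"turn":[0,0,0]},{"gripper":0.087,"linear":[-0.1,0,-0.14],"turn":[0,0,0]}]'>/dev/null
python3 -c "
from h import *
st()
mw=eyes.camera_model('wrist');w=snap('wrist','w6');a=snap('scene','s6')
g=np.array([659.3,-57,136.5])
r=reading(mw,w,g,[1,0])
A=cv2.resize(a[165:275,270:350],(349,480),interpolation=cv2.INTER_CUBIC)
cv2.imwrite('pics/r6.png',np.hstack([r[:,:450],A]))
ca,cb=ray(mw,280,210);print(ca)"
```

```text
time_s: 9.23
tool_pos: [577.8, -51.9, 205.4]
ee_rot: [-3.141, -0.001, -0.148]
contact_force: [0.2, 0.1, -0.1]
t 9.23 pos [577.8 -51.9 205.4] head 351.5 zaxis [ 0.001  0.    -1.   ] q7 -1.11 F [ 0.2  0.1 -0.1] gap 80.5 gf 0.0
t 9.82 pos [475.6 -37.5 345.2] head 351.6 zaxis [-0.     0.011 -1.   ] q7 -1.65 F [ 0.6 -0.7 -0.5] gap 87.0 gf 0.0
[545.56568664 -48.74545293 507.0526391 ]
```

View pics/r6.png

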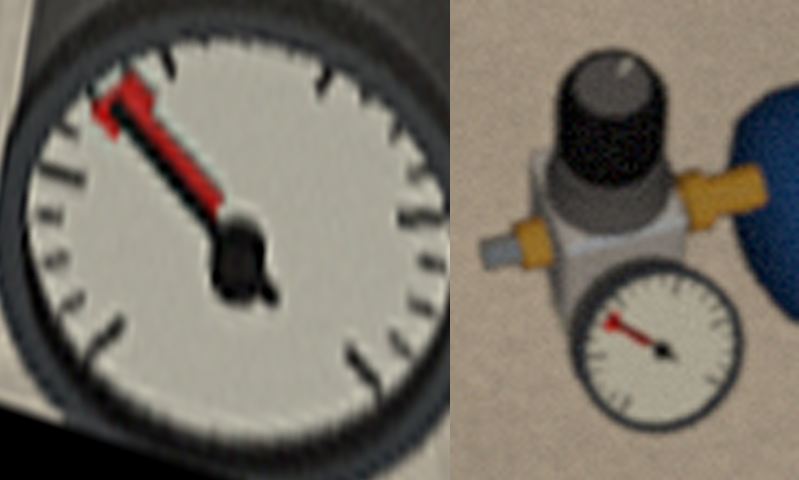

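The orange band is gone and the knob is down. The needle is on the red hand, but parallax from this angle is large, so I'll take one squarer look from in front.

```bash
python3 -m pendant '[{"gripper":0.087,"linear":[0.04,-0.004,-0.02],"turn":[0,0,0]},{"gripper":0.087,"linear":[0.08,-0.009,-0.02],"turn":[0,0,0]},{"gripper":0.087,"linear":[0.12,-0.013,-0.02],"turn":[0,0,0]},{"gripper":0.087,"linear":[0.16,-0.018,-0.02],"turn":[0,0,0]},{"gripper":0.087,"linear":[0.2,-0.022,-0.02],"turn":[0,0,0]},{"gripper":0.087,"linear":[0.244,-0.027,-0.02],"turn":[0,0,0]},{"gripper":0.087,"linear":[0.244,-0.027,-0.02],"turn":[0,0,0]},{"gripper":0.087,"linear":[0.244,-0.027,-0.02],"turn":[0,0,0]}]'>/dev/null
python3 -c "
from h import *
st()
mw=eyes.camera_model('wrist');w=snap('wrist','w7')
g=np.array([659.3,-57,136.5]);print(ray(mw,280,210)[0],proj(mw,g))
r=reading(mw,w,g,[1,0]);cv2.imwrite('pics/r7.png',cv2.resize(r[:330,:330],(600,600),interpolation=cv2.INTER_CUBIC))"
```

```text
t 10.58 pos [726.7 -48.1 358.9] head 351.4 zaxis [-0.007 -0.005 -1.   ] q7 -1.32 F [-0.7  0.9 -0.8] gap 87.1 gf 0.0
[797.74398695 -56.98454978 520.39070927] [293.44026868 236.20498668]
```

View pics/r7.png

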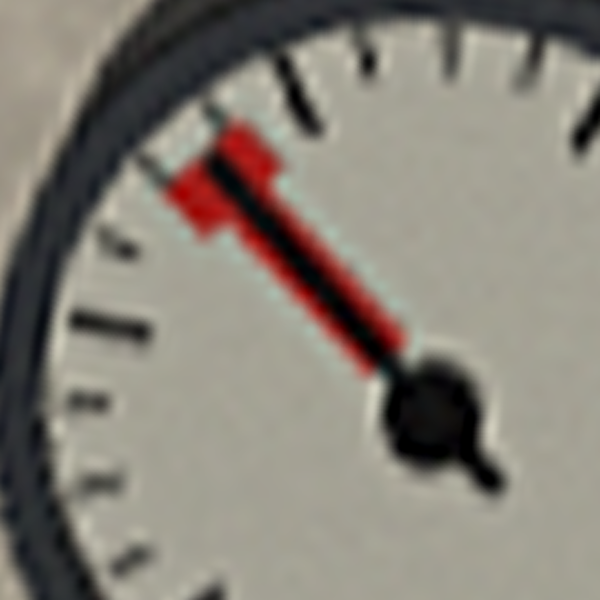

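The needle lies centred on the red set hand. Last check: the knob outline against the start image, where it was locked. If it matches, I hand in.

```bash
python3 - <<'E'
from h import *
f=lambda n:cv2.cvtColor(cv2.imread(f'pics/{n}.png'),cv2.COLOR_BGR2GRAY).astype(float)
a,b=f('scene0'),f('s6')
for n,i in(('start',a),('now',b)):
    mk=(i[165:215,285:328]<62); print(n,mk.sum(),np.argmax(mk.any(1)), i[170:186,300:313].mean(1).round().astype(int), i[202:216,300:313].mean(1).round().astype(int))
st()
E
```

```text
start 695 12 [143 142 143 144 143 136 104  64  53  61  66  66  66  67  67  68] [ 9 10  7 11 11 32 53 61 60 61 64 64 65 66]
now 677 12 [145 146 146 146 147 139 104  65  61  73  76  76  73  69  68  68] [10 12 11  6 15 33 53 62 61 62 64 65 67 67]
t 10.63 pos [725.  -48.5 360.8] head 351.4 zaxis [-0.006 -0.003 -1.   ] q7 -1.32 F [-0.3  0.2  0.3] gap 87.3 gf 0.0
```

The knob's edges are at the same pixels as at the start, so it is fully home and the robot is clear.

```bash
python3 -c "
from cell import ctrl
print(ctrl.sign_off())"
```

```text
the job is handed in; nothing more can be done
None
```

The job is handed in after about 11 s of robot time: I pulled the knob up, turned it about 228° clockwise until the needle was centred on the red set hand, and pushed it fully home; its outline matches the locked start image, and the robot was clear of everything.

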